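# Log the specimen jar, then hold its slide down in the lighted viewer

### The job

Log this sample and bring up its slide: turn the specimen jar in its nest so that its bar-code label faces the code reader's window, and let go of it. Then take the slide holder out of the wooden stand, pass it down through the slot in the top of the slide viewer and press it gently fully home, its collar on the slot's rim, against the sprung floor that switches the lamp on. The lamp stays on only while the holder is held down, so finish while gripping it there; the jar must still face the reader, and the other things must be left where they are.

Things in the scene. Friction and masses are not known exactly. Their poses are not given: they have to be found in the camera images.
- jar_centre (a point): Amber specimen jar, 44 mm across, 72 mm tall, its top 14 mm a black lid 47 mm across; 80 to 170 g, loose and free to turn in the nest. White label with black bars on one side; a 9 mm white seal strip runs from the label's middle up over the rim to the lid's centre, so it shows from above. Point on the axis half-way up (36 mm above its underside); z up, x points out through the label's middle.
- reader: Code reader, fixed to the table: grey plate 205 x 90 mm, 6 mm thick, with a black ring, the nest (59 mm outside, 49 mm inside, top 11 mm above the table), in which the jar stands on the plate, and a cream head 44 x 62 mm reaching 70 mm above the table. Origin on the nest's axis at table height; x points from the nest to the head, whose front is 97 mm away; z up.
- reader_window (a point): Middle of the dark window of the reader's head, 96 mm from the nest's axis and 41 mm above the table. The window looks at the jar, along its own -x.
- stand: Wooden stand, fixed, 56 x 150 mm, 62 mm tall, with two upright pockets 8 x 37 mm, 72 mm apart along its y (36 mm either side of the middle), their floors 6 mm above the table. One holds the slide holder, the other a spatula, either way about. Origin under its centre, z up.
- holder_centre (a point): Slide holder, upright and loose in a pocket: aluminium blade with a glass slide, 5 mm thick (x), 34 wide (y), 86 tall; on it a collar 24 x 52 x 5 mm, then a black block handle 10 mm thick (x), 26 wide (y), 40 tall; 131 mm in all, 50 to 105 g. Point on its axis half-way up: 65.5 mm above the foot, 20.5 below the collar's underside, 45.5 below the handle's middle. z up; a half turn makes no difference.
- viewer: Slide viewer, fixed: cream box with a screen in front (-x), flat top 120 mm above the table with the slot in it. Seen from the slot it reaches 52 mm forward, 110 mm back and 75 mm to either side. Origin at table height under the slot's middle, z up.
- slot (a point): Middle of the slot, level with the viewer's top. The slot goes straight down, 7 mm (x) by 36 mm (y): 2 mm more than the blade each way, 1 mm a side. Its rim is bevelled at 45 degrees over the top 4 mm (mouth 15 x 44 mm); its straight sides end 20 mm below the top. x across the slot, y along it, z up.
- viewer_floor (a joint): Sprung floor inside the viewer under the slot, in m: 0 when up (76 mm below the viewer's top), grows as it is pressed; 2.5 N starts it, 5 N at 0.010, where the holder is fully home with its collar on the rim. The lamp is on only from 0.0075. Let go, it springs back and lifts the holder.
- spatula_centre (a point): Bystander: cleaning spatula with a 5 x 34 mm steel blade and a round wooden handle 16 mm across, standing in the stand's other pocket, 134 mm tall; the point is on its axis 67 mm above the foot.
- petri: Bystander: clear covered dish, 92 mm across, 15 mm tall; origin under its centre.
- bowl: Bystander: white bowl, 140 mm across, 55 mm tall; origin under its centre.
- slide_box: Bystander: cardboard slide box, 82 x 108 x 30 mm; origin under its centre.
- forceps: Bystander: steel forceps lying flat, about 155 mm long, 8 mm tall; origin near the middle.
- dropper: Bystander: plastic dropper lying flat, about 125 mm long, 17 mm tall; origin near the middle.
- vial: Bystander: small glass vial with a white cap, 25 mm across, 50 mm tall; origin under its centre.
Mind the look-alikes: they are no part of the job. Of the things that look like the part that bears jar_centre, the largest one is meant. Of the things that look like the part that bears holder_centre, the larger one is meant.

How it is judged:
On the way, in this order (a step that is already met when the one before it is completed fails the run):
1. the jar's label faces the code reader's window and the jar is let go, upright in its nest (x of reader_window in the frame of jar_centre above 0.05 m and y of reader_window in the frame of jar_centre between -0.03 and 0.03 m and horizontal distance between jar_centre and reader below 0.008 m and angle between jar_centre's own z axis and vertical below 0.1 rad and z of jar_centre in the frame of reader below 0.047 m and contact force between jar and the fingers below 0.1 N and angular speed of jar below 0.2 rad/s), for 0.3 s.
2. the slide holder is lifted clear of the stand by the gripper (height (world z) of holder_centre above 0.14 m and contact force between holder and the fingers above 1 N), for 0.1 s.
3. the holder is through the slot and pressed home against the sprung floor (value of joint viewer_floor above 0.0075 m and horizontal distance between holder_centre and slot below 0.004 m and z of holder_centre in the frame of slot below -0.0175 m and angle between holder_centre's own z axis and vertical below 0.08 rad and angle between the y axis of holder_centre and the y axis of slot, either way round below 0.1 rad and contact force between holder and the fingers above 1 N), for 0.3 s.
At the end, for the whole second after the job is handed in: Holder gripped at rest in the slot, floor pressed at least 7.5 mm (home is 10), upright (0.08 rad), along the slot (0.1 rad), centred (4 mm); jar released, upright in its nest, reader window within 30 mm sideways of its label direction (about 18 deg); bystanders within 40 mm of their starts (all of step 3 and x of reader_window in the frame of jar_centre above 0.05 m and y of reader_window in the frame of jar_centre between -0.03 and 0.03 m and horizontal distance between jar_centre and reader below 0.008 m and angle between jar_centre's own z axis and vertical below 0.1 rad and z of jar_centre in the frame of reader below 0.047 m and contact force between jar and the fingers below 0.1 N and linear speed of holder below 0.02 m/s and distance of each of spatula_centre, petri, bowl, slide_box, forceps, dropper, vial from where it was at the start of the episode below 0.04 m); the arm keeps its last pose, push and grip.
It fails at once if a bystander is moved by 40 mm or more (distance of any of spatula_centre, petri, bowl, slide_box, forceps, dropper, vial from where it was at the start of the episode above 0.04 m).
It fails at once if the jar is tipped over or carried away from its nest (angle between jar_centre's own z axis and vertical above 0.5 rad or horizontal distance between jar_centre and reader above 0.03 m).
It fails at once if the slide holder is forced into the viewer with more than 40 N (contact force between holder and viewer above 40 N).
It also fails if it takes over 64 s, if anything falls off the work surface, if the arm or the gripper's body presses on something with over 40 N, if the wrist force passes 120 N, or if a joint passes its speed limit or range.

### The arm

A 6-joint arm with a two-finger parallel gripper is mounted at the origin on the work surface. World frame = base frame: x ahead of the robot, y to its left, z up, the work surface at z = 0. Lengths are in m, angles in rad, forces in N, time in s.
With the tool pointing down it reaches from about 0.3 to 0.775 m from the base axis. Payload 14.6 kg.
Tool frame: the origin (TCP) lies on the centre line of the jaws, within the pads' length; the fingertips stand 14 mm ahead of it and the grasp point (between the pads) lies 5 mm behind it; y points along the fingers, x is the direction in which the jaws open and shut, and the axes are right-handed (so a half turn about y gives the same grasp; the last joint's range is limited). The gripper opens to 85 mm and grips with 20 to 120 N. Pads are 22 mm wide; open, the fingers measure 114 mm over their backs; the gripper's body (76 mm by 85 mm) begins 54 mm behind the grasp point. The pads swing forward as they close: fully open they stand 13 mm farther back than shut.
Start: joints at [1.042, 0.3, 1.521, -0, 1.321, -0.067], TCP at [0.245, 0.492, 0.245] pointing down, gripper open.
Joint ranges: [-3.03, 3.03], [-0.79, 2.21], [0.23, 2.52], [-1.04, 4.18], [0, 3.07], [-2.55, 2.55]. Speed limits (rad/s): [2.22, 2.22, 2.57, 3.14, 3.14, 3.14].

### API

Orientations are given as [roll, pitch, yaw] about the fixed x, y, z axes, in that order (R = Rz(yaw) Ry(pitch) Rx(roll)).
In Python, from station import * gives the robot as it stands.
- The arm moves only by the shell command python3 -m handwheel 'ROWS' [FORCE]. ROWS is text: rows parted by semicolons, each of 7 numbers parted by spaces: the shift along the tool's x, y, z each as a share of 100 cm, from -1 to 1, then the turn, a rotation vector about the tool's x, y, z each as a share of pi/2 rad, from -1 to 1, then the opening, from 0 (shut) to 1 (fully open). In form: x y z ax ay az fingers; .... A call has 1 to 20 rows; each row shifts and turns the commanded pose from where the row before left it, along the tool's axes as they then stand; what a row does not reach is not made up. A row lasts 1/12 s, in which the tool goes at most 41.7 mm and 7.16 degrees, less where a joint would pass 70% of its speed; a pose out of reach is approached as far as the arm can. A call with a number of a shift or a turn outside -1 to 1 is refused whole. A call with a gripper value outside its range is refused whole. The fingers move at their own pace and stop on an object; FORCE is the grip in N (left out, the last holds). Time passes only in rows, so rows that do not move let the fingers close. It gives the time, the measured TCP pose, the force and the opening at its end, in the units of the state.
- get_state(): the state, without advancing time (a new reading comes with each control period).
- capture(name): name is "side" or "top"; returns the picture (400x640x3 uint8, red, green, blue); there is no depth.
- calibration(name): a dict with "fx", "fy", "cx", "cy" (pixels), "D" ([k1, k2, p1, p2, k3] as OpenCV has them; the pictures are not rectified), "R" (3x3) and "t" (3): a world point X has camera coordinates R X + t. Camera axes: x right, y down, z forward; pixel columns grow to the right and rows downward; lengths in m; the calibration is good to about 2 mm. A picture is of the moment at which its call begins. calibration takes no time and is no camera call.
- hand_in(): hands the job in, once; it reports no verdict.
The state is a dict: "time": time; "joints": joint angles; "qd": joint speeds; "effort": joint torques, N m; "tcp_pos": TCP position; "tool_rot": TCP orientation; "wrist_force": force on the tool from outside, world axes, zero at the start; "wrist_torque": the same for the moment, N m; "grip_width": finger opening in m.
Only numpy, scipy, OpenCV 4.12 (cv2) and the standard library are available. Lean on these libraries where they do the work, as an engineer would, in place of code of your own. Each camera call takes 0.05 s, during which the arm holds its last target.

## Working session

There is one attempt and no reset: what is moved stays moved. The work goes in short steps, Python scripts to look and compute and a shell command to move; the robot and the scene stay as the last step left them, time stands still between calls to the robot, and variables do not carry over. Pictures are saved under pics/ and viewed, and the job is handed in when it is done.

```bash
ls; mkdir -p pics; python3 - <<'E'
from station import *
import cv2
print(get_state())
for n in ("side","top"):
    c=calibration(n);print(n,c)
    cv2.imwrite(f"pics/{n}0.png",cv2.cvtColor(capture(n),cv2.COLOR_RGB2BGR))
E
```

```text
pics
{'time': 0.0, 'joints': array([ 1.04240195e+00,  3.00471834e-01,  1.52160710e+00, -2.14769088e-05,
        1.32070672e+00, -6.65950445e-02]), 'qd': array([ 1.65178027e-04, -9.14428841e-04,  8.14777768e-05,  1.23126747e-04,
       -1.68434176e-03, -8.03719858e-05]), 'effort': array([-2.28499390e-03, -5.43495584e+01, -3.61788511e+01, -9.50328081e-05,
        3.86961387e-03, -4.38073300e-05]), 'tcp_pos': array([0.24494669, 0.49218842, 0.2447099 ]), 'tool_rot': array([-1.57073769e+00,  1.19174239e-03,  1.10900236e+00]), 'wrist_force': array([-0.22955611,  0.16922417,  0.28797182]), 'wrist_torque': array([-0.00558769,  0.03475179, -0.04017796]), 'grip_width': 0.08524912944000522}
side {'fx': 381.8498837941132, 'fy': 381.8498837941132, 'cx': 317.60119579743724, 'cy': 199.79043125108177, 'D': array([-0.01204171,  0.        ,  0.        ,  0.        ,  0.        ]), 'R': array([[ 0.81906129, -0.57366845,  0.00656578],
       [-0.40383233, -0.58462945, -0.70365322],
       [ 0.4075022 ,  0.57368364, -0.71051322]]), 't': array([-0.47227627,  0.31625058,  1.0492633 ])}
top {'fx': 486.2136195424847, 'fy': 486.2136195424847, 'cx': 323.59059450965333, 'cy': 188.994668233988, 'D': array([-0.07038749,  0.        ,  0.        ,  0.        ,  0.        ]), 'R': array([[-0.01985027, -0.99979529,  0.00391849],
       [-0.98734438,  0.01898598, -0.15745034],
       [ 0.15734371, -0.00699433, -0.98751913]]), 't': array([-9.01688516e-04,  5.92821047e-01,  1.59275031e+00])}
```

View pics/side0.png

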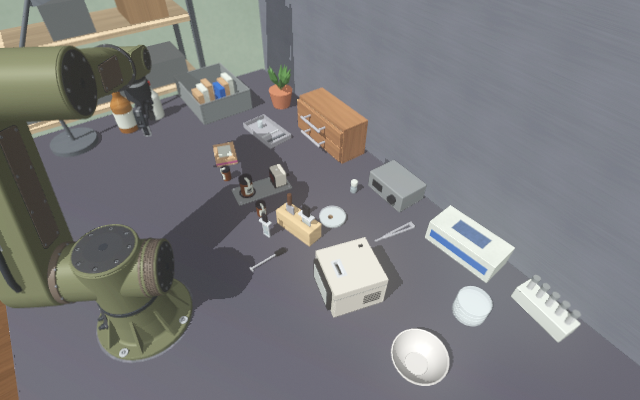

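View pics/top0.png

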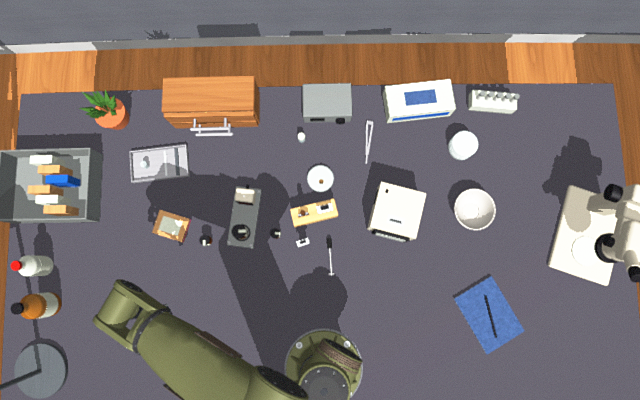

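```bash
python3 - <<'E'
import cv2
s=cv2.imread("pics/side0.png");t=cv2.imread("pics/top0.png")
cv2.imwrite("pics/s1.png",cv2.resize(s[135:255,205:350],None,fx=5,fy=5,interpolation=cv2.INTER_CUBIC)[:600,:800])
cv2.imwrite("pics/t1.png",cv2.resize(t[170:260,195:345],None,fx=5.3,fy=5.3,interpolation=cv2.INTER_CUBIC)[:600,:800])
cv2.imwrite("pics/t2.png",cv2.resize(t[170:250,350:450],None,fx=7,fy=7,interpolation=cv2.INTER_CUBIC)[:600,:800])
E
```

```text
(no output)
```

View pics/s1.png

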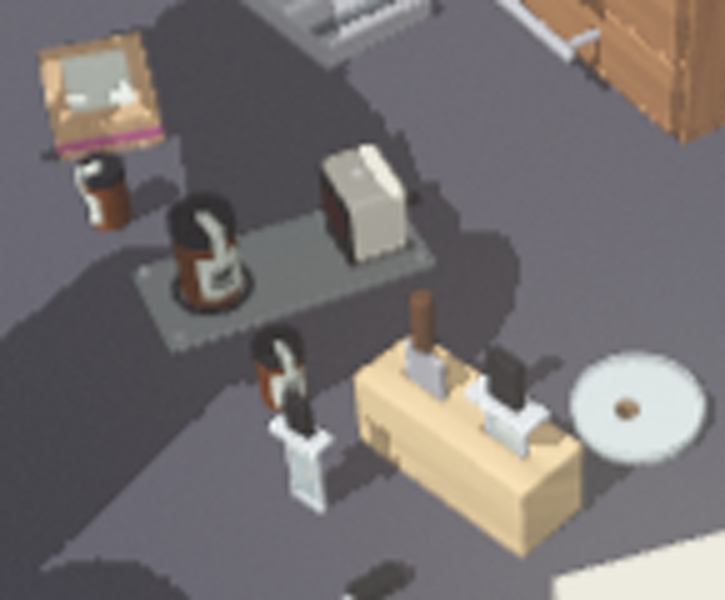

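View pics/t1.png

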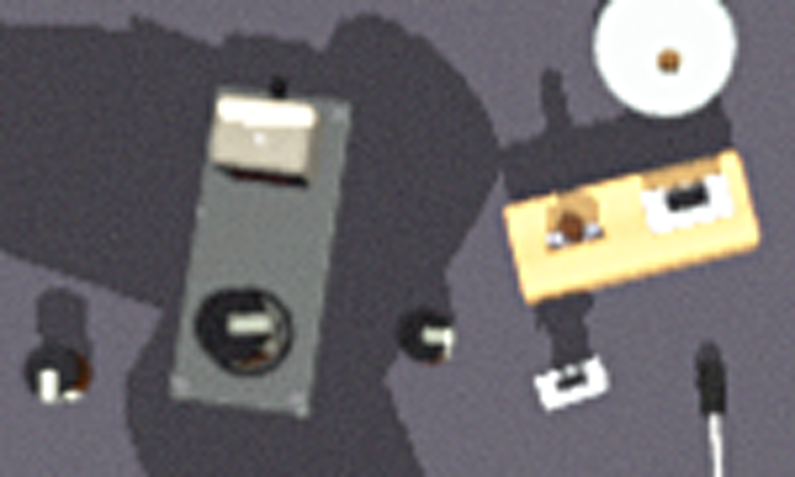

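View pics/t2.png

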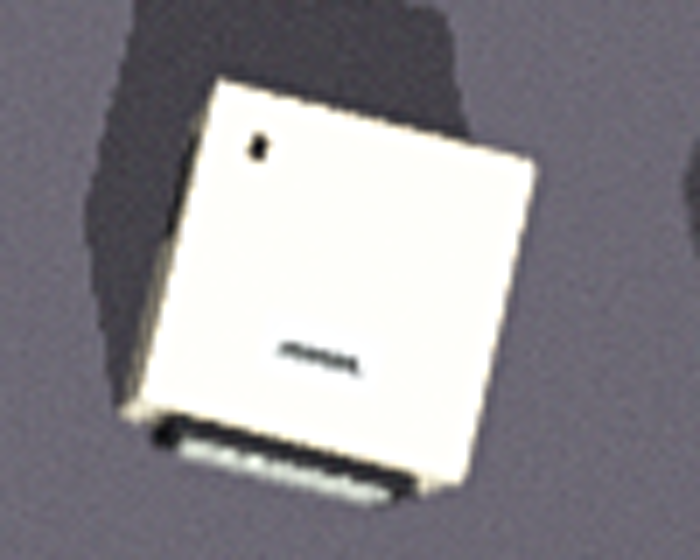

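```bash
cat > h.py <<'E'
import numpy as np,cv2
from station import calibration
C={n:calibration(n) for n in("side","top")}
def bp(n,u,v,z):
    c=C[n];K=np.array([[c["fx"],0,c["cx"]],[0,c["fy"],c["cy"]],[0,0,1]])
    p=cv2.undistortPoints(np.array([[[u,v]]],float),K,c["D"])[0,0]
    d=c["R"].T@np.array([p[0],p[1],1]);o=-c["R"].T@c["t"]
    return o+d*(z-o[2])/d[2]
def pj(n,X):
    c=C[n];K=np.array([[c["fx"],0,c["cx"]],[0,c["fy"],c["cy"]],[0,0,1]])
    return cv2.projectPoints(np.array(X,float).reshape(-1,3),cv2.Rodrigues(c["R"])[0],c["t"],K,c["D"])[0][:,0]
def crop(img,u0,v0,w,h,f,out):
    a=cv2.resize(img[v0:v0+h,u0:u0+w],None,fx=f,fy=f,interpolation=cv2.INTER_CUBIC)
    for i in range(0,w,5):
        cv2.line(a,(i*f,0),(i*f,6 if i%10 else 14),(0,255,255),1)
        if i%10==0: cv2.putText(a,str(u0+i),(i*f+2,24),0,.4,(0,255,255),1)
    for i in range(0,h,5):
        cv2.line(a,(0,i*f),(6 if i%10 else 14,i*f),(0,255,255),1)
        if i%10==0: cv2.putText(a,str(v0+i),(16,i*f+5),0,.4,(0,255,255),1)
    cv2.imwrite(out,a)
E
python3 - <<'E'
from h import *
t=cv2.imread("pics/top0.png");s=cv2.imread("pics/side0.png")
crop(t,222,180,50,75,8,"pics/a.png")
crop(t,285,190,60,45,13,"pics/b.png")
crop(s,230,160,60,50,12,"pics/c.png")
crop(s,265,185,65,50,12,"pics/d.png")
crop(t,362,175,70,70,8,"pics/e.png")
crop(s,308,230,85,85,7,"pics/f.png")
E
```

```text
(no output)
```

View pics/a.png

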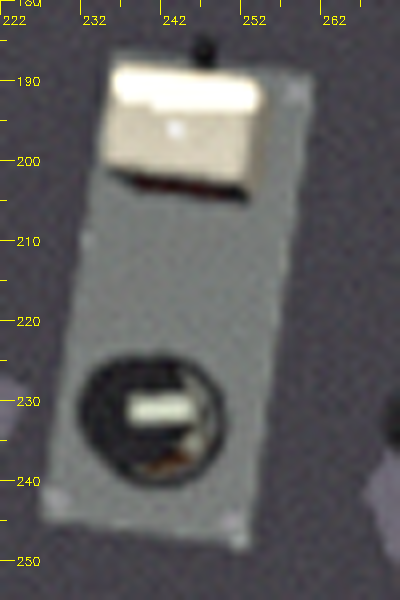

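View pics/b.png

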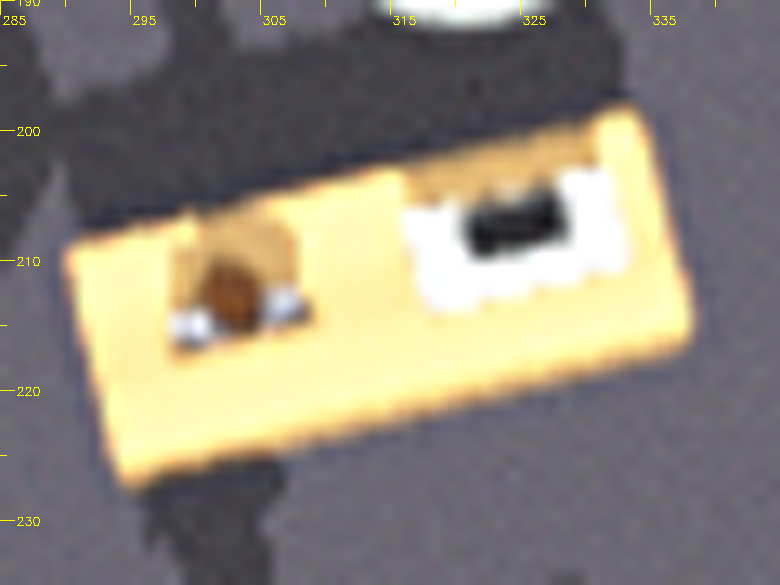

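View pics/c.png

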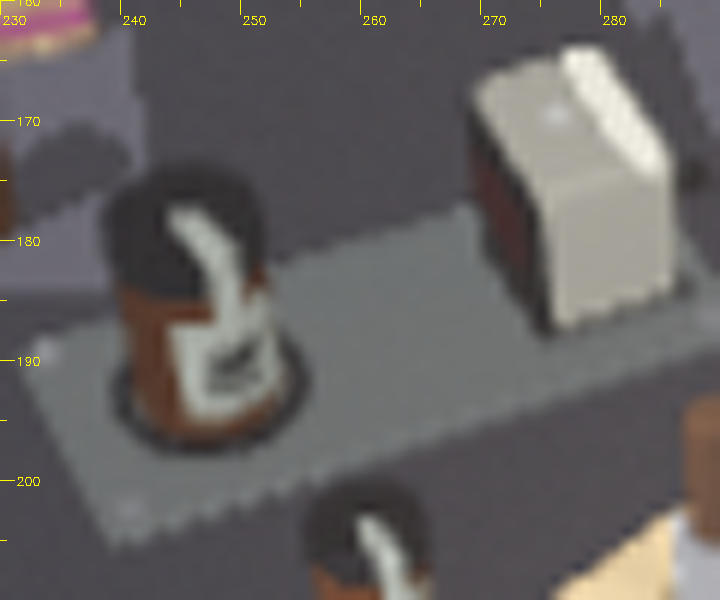

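View pics/d.png

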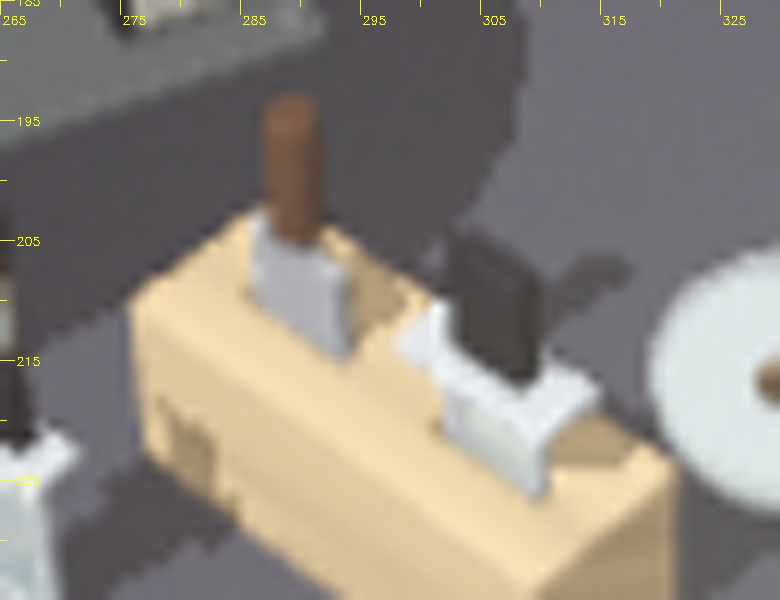

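View pics/e.png

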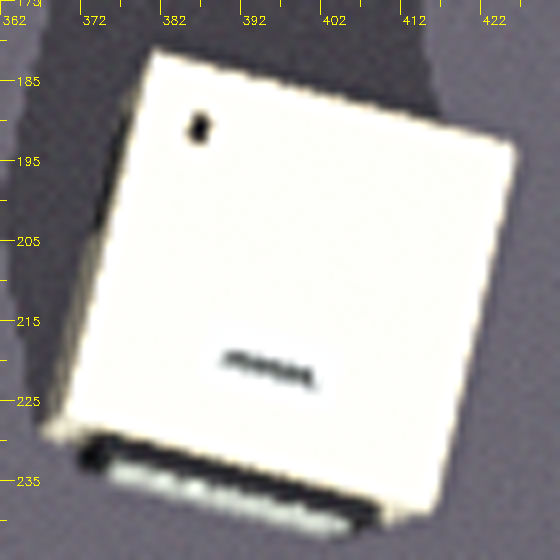

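View pics/f.png

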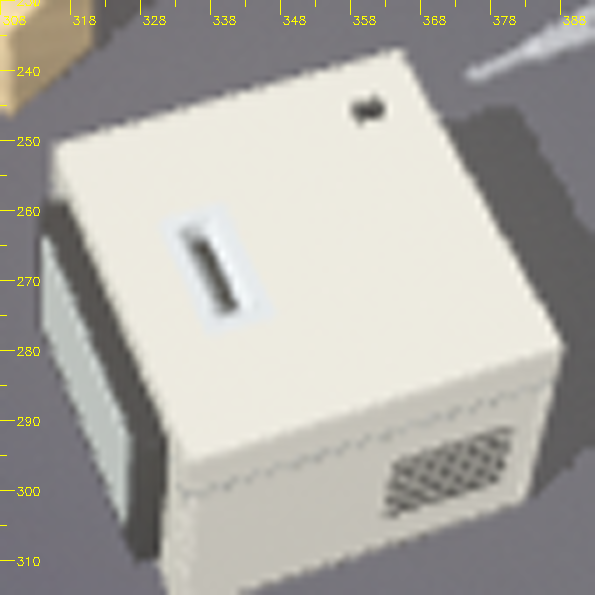

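```bash
cat > fit.py <<'E'
from h import *
from scipy.optimize import least_squares
def fit(items,x0,free=0):
    # items: (cam,u,v,localxyz); pose x,y,yaw
    def r(p):
        c,s=np.cos(p[2]),np.sin(p[2]);o=[]
        for n,u,v,X in items:
            W=[p[0]+c*X[0]-s*X[1],p[1]+s*X[0]+c*X[1],X[2]]
            o+=list(pj(n,W)[0]-[u-.5,v-.5])
        return np.array(o)
    q=least_squares(r,x0,loss="soft_l1",x_scale=[.01,.01,.1]);rr=r(q.x).reshape(-1,2)
    return q.x,rr
np.set_printoptions(precision=4,suppress=True)
if __name__=="__main__":
    V=[("top",381,181.1,(.11,.075,.12)),("top",426.5,193.3,(.11,-.075,.12)),("top",416.3,239.0,(-.052,-.075,.12)),("top",370.1,228.2,(-.052,.075,.12)),("top",395.7,221.1,(0,0,.12)),
    ("side",316,251,(-.052,.075,.12)),("side",365.5,237,(.11,.075,.12)),("side",388.5,279.5,(.11,-.075,.12)),("side",333.5,296.5,(-.052,-.075,.12)),("side",338.1,268.6,(0,0,.12))]
    for k in (V,V[:5],V[5:]): print("viewer",*fit(k,[.5,-.2,0]))
    S=[("top",290,209.6,(.028,.075,.062)),("top",334.2,198.3,(.028,-.075,.062)),("top",338.1,216.5,(-.028,-.075,.062)),("top",294.6,227.5,(-.028,.075,.062)),
    ("side",276.1,210,(-.028,.075,.062)),("side",321.3,223.5,(.028,-.075,.062)),("side",309.6,234.6,(-.028,-.075,.062)),("side",286.2,202.2,(.028,.075,.062))]
    for k in (S,S[:4],S[4:]): print("stand",*fit(k,[.5,0,.2]))
    H=[("top",316,206.2,(.012,.026,.097)),("top",331.5,203.1,(.012,-.026,.097)),("top",333.3,210.4,(-.012,-.026,.097)),("top",318.3,213.8,(-.012,.026,.097))]
    print("collar",*fit(H,[.5,0,.2]))
    P=[("top",235.5,186.3,(.1025,.045,.006)),("top",261.1,189,(.1025,-.045,.006)),("top",253.3,248.5,(-.1025,-.045,.006)),("top",227.3,245,(-.1025,.045,.006)),("side",231.7,191.3,(-.1025,.045,.006)),("side",239.6,205.8,(-.1025,-.045,.006))]
    print("plate",*fit(P,[.5,.2,0]))
    print("lid top",bp("top",239,230.9,.078),"side",bp("side",244.7,177.3,.078))
    print("nest side", bp("side",247.1,190.,.011))
    print("collar/handle")
    q,_=fit(S,[.5,0,.2]);c,s=np.cos(q[2]),np.sin(q[2])
    print("pockets",q[:2]+.036*np.array([-s,c]),q[:2]-.036*np.array([-s,c]))
    print("strip dir",bp("top",237.5,230.9,.078)-bp("top",245.5,230.9,.078))
E
python3 fit.py
```

```text
viewer [ 0.4781 -0.2414 -0.2731] [[ 0.7168  0.2008]
 [ 0.252  -0.4925]
 [-0.6745  2.5723]
 [-0.2123  1.621 ]
 [ 0.7903 -1.179 ]
 [-3.4249  0.3529]
 [ 0.4921 -0.4885]
 [ 1.2635 -0.835 ]
 [-1.6947  0.239 ]
 [ 1.9266 -1.038 ]]
viewer [ 0.4796 -0.241  -0.2667] [[ 0.3482 -0.1369]
 [-0.0567 -1.1158]
 [-0.669   2.0108]
 [-0.2698  1.3535]
 [ 0.6638 -1.6149]]
viewer [ 0.4769 -0.2415 -0.2804] [[-3.6383  0.4213]
 [ 0.466  -0.1176]
 [ 0.875  -0.2688]
 [-2.3406  0.4497]
 [ 1.5692 -0.7948]]
stand [0.5119 0.0213 0.2392] [[ 0.4014  1.0519]
 [-0.1454  0.9104]
 [ 0.3329 -1.1083]
 [-0.0254 -0.549 ]
 [-0.7938  0.3642]
 [-0.0262  0.2091]
 [-0.2369 -0.653 ]
 [ 1.1633 -0.9689]]
stand [0.5121 0.0218 0.2278] [[ 0.2904  0.7243]
 [-0.1308  1.0757]
 [ 0.1622 -0.8936]
 [-0.3243 -0.8317]]
stand [0.5111 0.0204 0.2518] [[-0.9843  0.8522]
 [ 0.0555  0.2795]
 [ 0.0155 -0.4623]
 [ 0.8398 -0.6028]]
collar [ 0.5226 -0.0131  0.2017] [[ 0.1496  0.3372]
 [ 0.2482 -0.0414]
 [ 0.0895 -0.1889]
 [-0.5421 -0.0937]]
plate [ 0.5087  0.262  -0.1243] [[ 0.0531  0.0986]
 [ 0.1556  0.0858]
 [ 0.5277 -0.1863]
 [ 0.3758  0.4652]
 [-0.371  -2.2857]
 [ 0.092  -1.109 ]]
lid top [0.4544 0.267  0.078 ] side [0.4532 0.2683 0.078 ]
nest side [0.4559 0.2735 0.011 ]
collar/handle
pockets [0.5034 0.0563] [ 0.5204 -0.0137]
strip dir [0.0005 0.0262 0.    ]
```

```bash
python3 -m handwheel '-.012 .005 -.0319 0 0 0 1;-.012 .005 -.0319 0 0 0 1;-.012 .005 -.0319 0 0 0 1;-.012 .005 -.0319 0 0 0 1;-.012 .005 -.0319 0 0 0 1;-.012 .005 -.0319 0 0 0 1;-.012 .005 -.0319 0 0 0 1;-.012 .005 -.0319 0 0 0 1;-.012 .005 -.0319 0 0 0 1;0 0 0 0 .0752 0 1;0 0 0 0 .0752 0 1;0 0 0 0 .0752 0 1;0 0 0 0 .0752 0 1;0 0 0 0 .0752 0 1;0 0 0 0 .0752 0 1;0 0 0 0 .0752 0 1;0 0 0 0 .0752 0 1;0 0 0 0 .0752 0 1;0 0 0 0 .0752 0 1;0 0 0 0 .0752 0 1'
python3 -m handwheel '0 0 0 0 0 0 1;0 0 0 0 0 0 1;0 0 0 0 0 0 1'
python3 - <<'E'
from h import *
from station import *
t=cv2.cvtColor(capture("top"),cv2.COLOR_RGB2BGR);s=cv2.cvtColor(capture("side"),cv2.COLOR_RGB2BGR)
cv2.imwrite("pics/top1.png",t);cv2.imwrite("pics/side1.png",s)
print(get_state()["joints"],get_state()["tcp_pos"],get_state()["tool_rot"])
E
```

```text
time: 1.77
tcp_pos: [0.4538, 0.2677, 0.2]
tool_rot: [-1.571, 0.001, -0.196]
wrist_force: [-0.5, 0.6, -0.1]
grip_width: 0.0854
time: 2.02
tcp_pos: [0.4539, 0.2678, 0.2001]
tool_rot: [-1.571, 0.0, -0.186]
wrist_force: [0.1, -0.3, 0.1]
grip_width: 0.0856
[4.63431160e-01 2.90959799e-01 1.64142399e+00 1.29691066e-05
 1.20937376e+00 6.51161934e-01] [0.45393134 0.26776161 0.20020781] [-1.57088662e+00  1.38502955e-04 -1.87735367e-01]
```

View pics/side1.png

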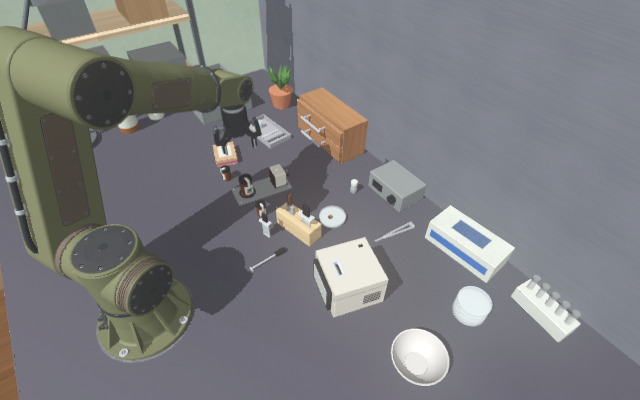

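View pics/top1.png

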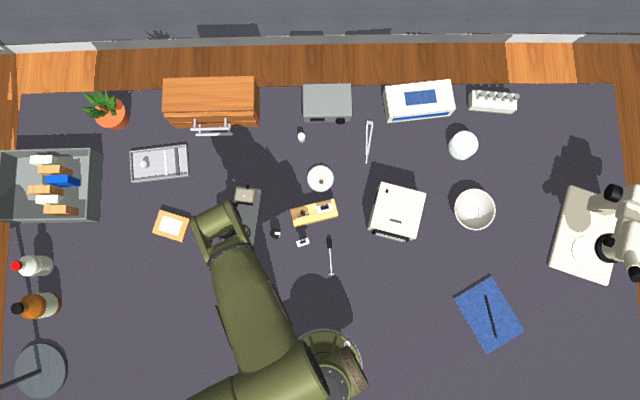

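```bash
python3 -m handwheel '0 .028 0 0 0 0 1;0 .028 0 0 0 0 1;0 .028 0 0 0 0 1;0 .028 0 0 0 0 1;0 .028 0 0 0 0 1;0 0 0 0 0 0 1;0 0 0 0 0 0 1'
python3 - <<'E'
from h import *
from station import *
s=cv2.cvtColor(capture("side"),cv2.COLOR_RGB2BGR)
crop(s,220,130,80,75,8,"pics/s2.png")
E
```

```text
time: 2.7
tcp_pos: [0.4536, 0.2676, 0.06]
tool_rot: [-1.572, 0.002, -0.189]
wrist_force: [0.1, 0.5, 0.1]
grip_width: 0.0851
```

View pics/s2.png

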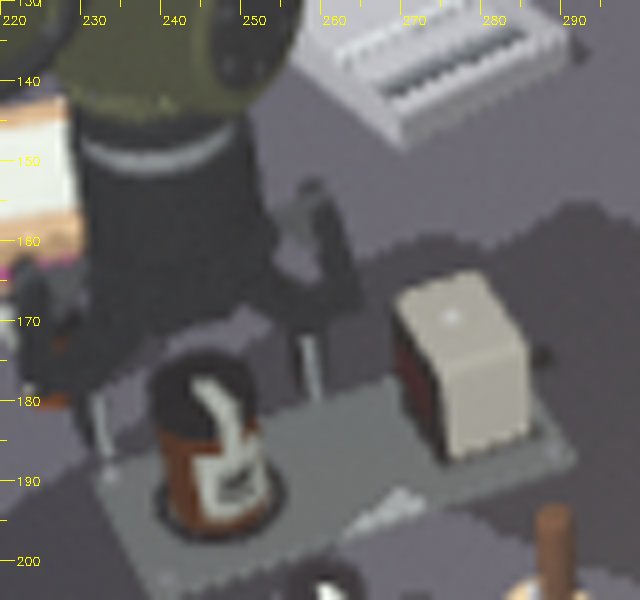

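The jar (lid at about 245,178) lies midway between the fingertips (232,187 and 258,180). Closing gently.

```bash
python3 -m handwheel '0 0 0 0 0 0 .4;0 0 0 0 0 0 .4;0 0 0 0 0 0 .4;0 0 0 0 0 0 .4;0 0 0 0 0 0 .4;0 0 0 0 0 0 .4;0 0 0 0 0 0 .4;0 0 0 0 0 0 .4;0 0 0 0 0 0 .4;0 0 0 0 0 0 .4' 20
```

```text
time: 3.58
tcp_pos: [0.4545, 0.2681, 0.0615]
tool_rot: [-1.57, -0.002, -0.19]
wrist_force: [-0.7, 0.3, 6.9]
grip_width: 0.0454
```

```bash

python3 - <<'E'
from h import *
from station import *
s=cv2.cvtColor(capture("side"),cv2.COLOR_RGB2BGR)
crop(s,220,130,80,75,8,"pics/s3.png");print(get_state()["wrist_force"],get_state()["tcp_pos"])
E
```

```text
[-1.0915829   0.32728431  7.7353412 ] [0.45447532 0.26810495 0.06148417]
```

View pics/s3.png

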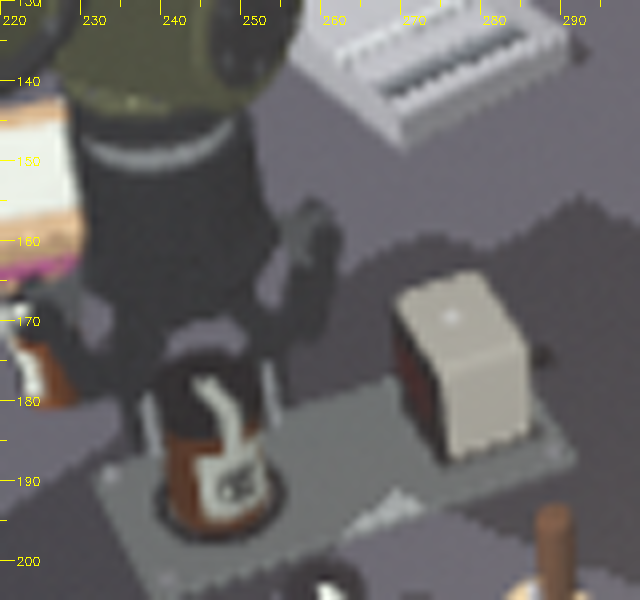

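```bash
python3 -m handwheel '0 -.001 0 0 0 0 .4;0 0 0 0 -.0764 0 .4;0 0 0 0 -.0764 0 .4;0 0 0 0 -.0764 0 .4;0 0 0 0 -.0764 0 .4;0 0 0 0 -.0764 0 .4;0 0 0 0 -.0764 0 .4;0 0 0 0 -.0764 0 .4;0 0 0 0 -.0764 0 .4;0 0 0 0 -.0764 0 .4;0 0 0 0 -.0764 0 .4;0 0 0 0 -.0764 0 .4;0 0 0 0 -.0764 0 .4;0 0 0 0 0 0 .4;0 0 0 0 0 0 .4;0 0 0 0 0 0 .4'
python3 - <<'E'
from h import *
from station import *
s=cv2.cvtColor(capture("side"),cv2.COLOR_RGB2BGR)
crop(s,220,130,80,75,8,"pics/s4.png");print(get_state()["wrist_force"],get_state()["tcp_pos"])
E
```

```text
time: 4.97
tcp_pos: [0.4541, 0.2679, 0.0616]
tool_rot: [-1.571, -0.0, 1.246]
wrist_force: [-0.4, 0.8, 0.9]
grip_width: 0.0453
[0.89732089 0.63103188 1.36011671] [0.45412732 0.26788276 0.06156508]
```

View pics/s4.png

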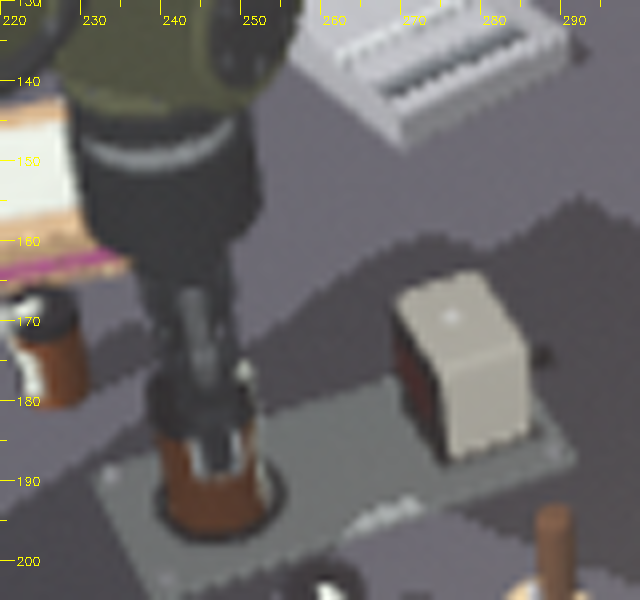

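Turned as expected: the strip now sits on the head side (249,177). Opening, then rising.

```bash
python3 -m handwheel '0 0 0 0 0 0 .9;0 0 0 0 0 0 .9;0 0 0 0 0 0 .9;0 0 0 0 0 0 .9;0 0 0 0 0 0 .9;0 0 0 0 0 0 .9;0 0 0 0 0 0 .9;0 0 0 0 0 0 .9;0 -.02 0 0 0 0 .9;0 -.03 0 0 0 0 .9;0 -.03 0 0 0 0 .9;0 -.03 0 0 0 0 .9;0 -.03 0 0 0 0 .9;0 0 0 0 0 0 .9'
python3 - <<'E'
from h import *
from station import *
s=cv2.cvtColor(capture("side"),cv2.COLOR_RGB2BGR)
crop(s,220,130,80,75,8,"pics/s5.png");print(get_state()["joints"],get_state()["tcp_pos"],get_state()["tool_rot"])
E
```

```text
time: 6.18
tcp_pos: [0.4556, 0.2686, 0.2071]
tool_rot: [-1.577, -0.006, 1.25]
wrist_force: [1.8, 0.5, 1.7]
grip_width: 0.0772
[ 4.63448601e-01  2.86401287e-01  1.63763740e+00 -8.92836483e-06
  1.21216314e+00 -7.86284183e-01] [0.45487231 0.26823683 0.20414068] [-1.57461753 -0.00380257  1.24974316]
```

View pics/s5.png

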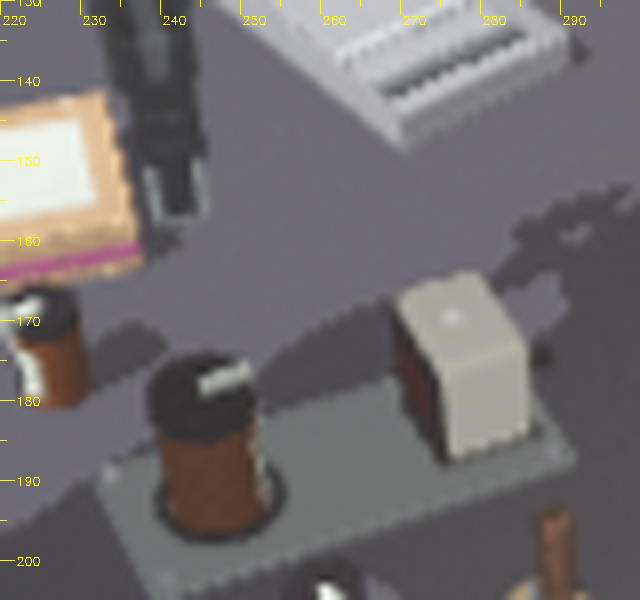

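```bash
python3 - <<'E'
from h import *
np.set_printoptions(precision=4,suppress=True)
a=bp("side",220+200/8-.5,130+388/8-.5,.078);b=bp("side",220+248/8-.5,130+366/8-.5,.078)
print("label yaw",np.arctan2(*(b-a)[1::-1]),a,b)
print("handle top: side",bp("side",305.7,205.5,.137),"top",bp("top",324.1,206.,.137))
print("slot side",bp("side",337.6,268.1,.118),"top",bp("top",395.2,220.6,.118))
p=bp("top",362+222/8-.5,175+355/8-.5,.116);q=bp("top",362+316/8-.5,175+385/8-.5,.116);print("slot yaw top",np.arctan2(*(p-q)[1::-1])-np.pi/2)
p=bp("side",308+187/7-.5,230+230/7-.5,.116);q=bp("side",308+235/7-.5,230+312/7-.5,.116);print("side",np.arctan2(*(p-q)[1::-1])-np.pi/2)
p=bp("top",380.5,180.6,.12);q=bp("top",426,192.8,.12);print("back edge",p,q,np.arctan2(*(p-q)[1::-1])-np.pi/2,np.linalg.norm(p-q))
p=bp("side",365,236.5,.12);q=bp("side",388,279,.12);print("back edge side",p,q,np.arctan2(*(p-q)[1::-1])-np.pi/2,np.linalg.norm(p-q))
E
```

```text
label yaw 0.03939477077814099 [0.4509 0.2655 0.078 ] [0.4749 0.2664 0.078 ]
handle top: side [ 0.5217 -0.0139  0.137 ] top [ 0.5238 -0.0124  0.137 ]
slot side [ 0.4728 -0.24    0.118 ] top [ 0.4746 -0.239   0.118 ]
slot yaw top -0.33148150875507754
side -0.18505372800991737
back edge [ 0.605  -0.1965  0.12  ] [ 0.5623 -0.3424  0.12  ] -0.28511963693363773 0.1519712083133914
back edge side [ 0.602  -0.1994  0.12  ] [ 0.5594 -0.3433  0.12  ] -0.2877009196590521 0.15003962158268438
```

```bash
python3 -m handwheel '-.0308 0 -.0191 0 0 0 .9;-.0308 0 -.0191 0 0 0 .9;-.0308 0 -.0191 0 0 0 .9;-.0308 0 -.0191 0 0 0 .9;-.0308 0 -.0191 0 0 0 .9;-.0308 0 -.0191 0 0 0 .9;-.0308 0 -.0191 0 0 0 .9;-.0308 0 -.0191 0 0 0 .9;0 0 0 0 .0725 0 .9;0 0 0 0 .0725 0 .9;0 0 0 0 .0725 0 .9;0 0 0 0 .0725 0 .9;0 0 0 0 .0725 0 .9;0 0 0 0 .0725 0 .9;0 0 0 0 .0725 0 .9;0 0 0 0 .0725 0 .9;0 0 0 0 .0725 0 .9;0 0 0 0 0 0 .7;0 0 0 0 0 0 .7;0 0 0 0 0 0 .7'
python3 - <<'E'
from h import *
from station import *
s=cv2.cvtColor(capture("side"),cv2.COLOR_RGB2BGR);t=cv2.cvtColor(capture("top"),cv2.COLOR_RGB2BGR)
cv2.imwrite("pics/top6.png",t);cv2.imwrite("pics/side6.png",s)
crop(s,230,140,100,100,6,"pics/s6.png");crop(t,222,180,50,75,8,"pics/t6.png");print(get_state()["joints"],get_state()["tcp_pos"],get_state()["tool_rot"])
E
```

```text
time: 7.9
tcp_pos: [0.521, -0.0143, 0.2007]
tool_rot: [-1.571, 0.001, 0.229]
wrist_force: [-0.1, -0.1, -0.5]
grip_width: 0.0596
[-9.76074870e-02  2.77992094e-01  1.65629660e+00  1.48615922e-06
  1.20768952e+00 -3.24861117e-01] [ 0.52113287 -0.01425326  0.20098226] [-1.57067195e+00  3.64956092e-04  2.27253125e-01]
```

View pics/s6.png

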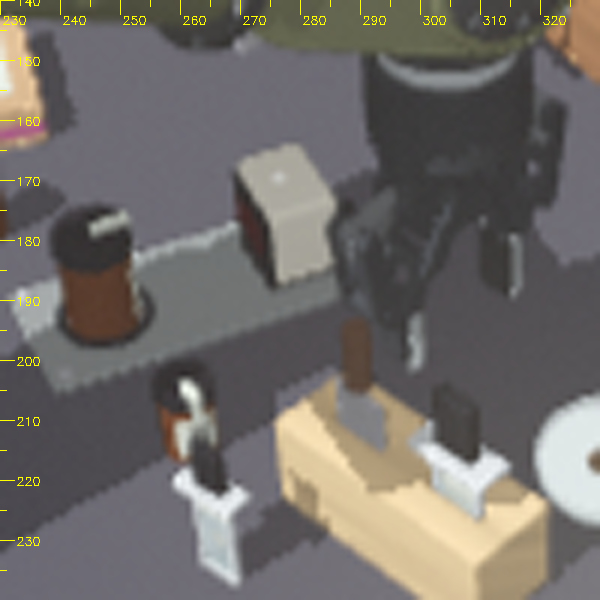

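View pics/t6.png

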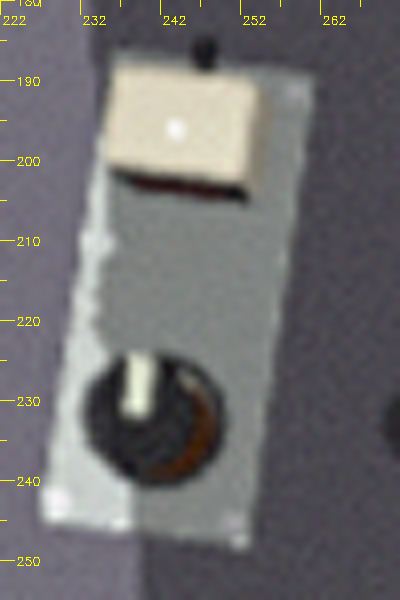

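```bash
python3 -m handwheel '.0017 .017 .0006 0 0 0 .6;0 .017 0 0 0 0 .6;0 .017 0 0 0 0 .6;0 .017 0 0 0 0 .6;0 .017 0 0 0 0 .6;0 0 0 0 0 0 .6;0 0 0 0 0 0 .6'
python3 - <<'E'
from h import *
from station import *
s=cv2.cvtColor(capture("side"),cv2.COLOR_RGB2BGR)
crop(s,265,165,65,65,9,"pics/s7.png");print(get_state()["tcp_pos"],get_state()["wrist_force"])
E
```

```text
time: 8.58
tcp_pos: [0.5225, -0.0133, 0.1161]
tool_rot: [-1.57, 0.001, 0.226]
wrist_force: [1.0, 0.0, 0.4]
grip_width: 0.0512
[ 0.52298694 -0.01331913  0.11696393] [-0.93664325  0.87511109  0.64918504]
```

View pics/s7.png

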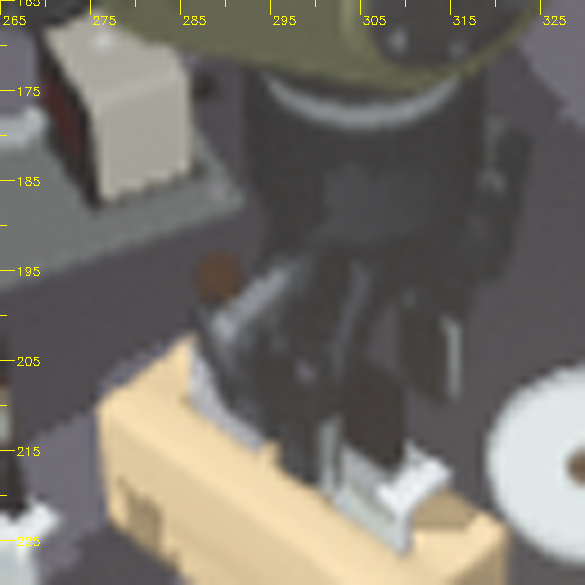

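```bash
python3 -m handwheel '0 0 0 0 0 0 0;0 0 0 0 0 0 0;0 0 0 0 0 0 0;0 0 0 0 0 0 0;0 0 0 0 0 0 0;0 0 0 0 0 0 0;0 0 0 0 0 0 0;0 0 0 0 0 0 0;0 0 0 0 0 0 0;0 0 0 0 0 0 0;0 0 0 0 0 0 0;0 0 0 0 0 0 0' 60
python3 - <<'E'
from h import *
from station import *
s=cv2.cvtColor(capture("side"),cv2.COLOR_RGB2BGR)
crop(s,265,165,65,65,9,"pics/s8.png");print(get_state()["tcp_pos"],get_state()["wrist_force"],get_state()["grip_width"])
E
```

```text
time: 9.63
tcp_pos: [0.5229, -0.0134, 0.1171]
tool_rot: [-1.571, -0.001, 0.225]
wrist_force: [-2.4, -0.1, 6.1]
grip_width: 0.0092
[ 0.52288783 -0.01336865  0.11708199] [-1.10207333 -0.5893545   5.67668954] 0.009413703099041429
```

View pics/s8.png

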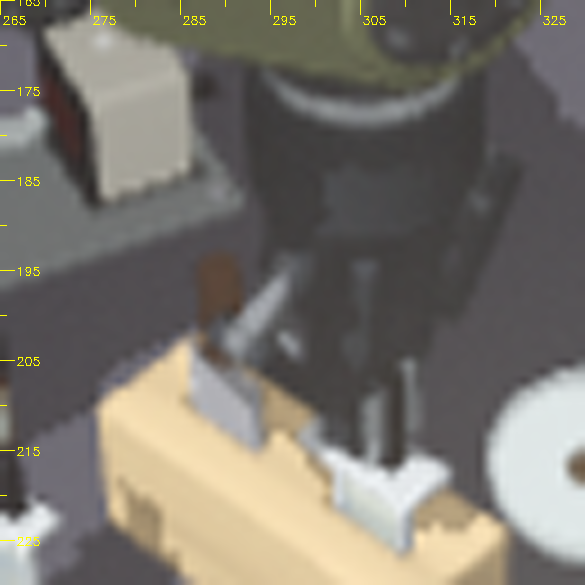

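```bash
python3 -m handwheel '0 -.015 0 0 0 0 0;0 -.025 0 0 0 0 0;0 -.025 0 0 0 0 0;0 -.025 0 0 0 0 0;0 -.025 0 0 0 0 0;0 -.03 0 0 0 0 0;0 -.025 0 0 0 0 0;0 0 0 0 .0651 0 0;0 0 0 0 .0651 0 0;0 0 0 0 .0651 0 0;0 0 0 0 .0651 0 0;0 0 0 0 .0651 0 0;0 0 0 0 0 0 0;0 0 0 0 0 0 0' 60
python3 - <<'E'
from h import *
from station import *
s=cv2.cvtColor(capture("side"),cv2.COLOR_RGB2BGR)
cv2.imwrite("pics/side9.png",s)
st=get_state();print(st["tcp_pos"],st["tool_rot"],st["wrist_force"],st["joints"])
d=np.array([.475,-.2395])-st["tcp_pos"][:2];y=st["tool_rot"][2];c,q=np.cos(y),np.sin(y)
print("x_t",d@[c,q],"z_t",d@[-q,c])
E
```

```text
time: 10.85
tcp_pos: [0.5226, -0.0133, 0.2864]
tool_rot: [-1.571, -0.0, -0.283]
wrist_force: [-1.3, 0.5, -0.6]
grip_width: 0.0089
[ 0.52268057 -0.01330057  0.28639482] [-1.57078172e+00 -1.04874818e-04 -2.82865142e-01] [ 0.26311355  0.27115314 -0.74681898] [-9.54973395e-02  2.09455136e-01  1.53806071e+00 -5.27118607e-06
  1.39397105e+00  1.87368728e-01]
x_t 0.017348353727832208 z_t -0.23051822766427427
```

View pics/side9.png

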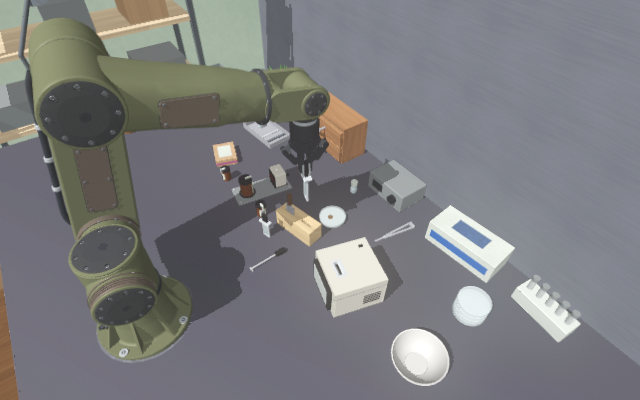

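```bash
python3 -m handwheel '.0025 0 -.0329 0 0 0 0;.0025 0 -.0329 0 0 0 0;.0025 0 -.0329 0 0 0 0;.0025 0 -.0329 0 0 0 0;.0025 0 -.0329 0 0 0 0;.0025 0 -.0329 0 0 0 0;.0025 0 -.0329 0 0 0 0;0 .01 0 0 0 0 0;0 .01 0 0 0 0 0;0 .01 0 0 0 0 0;0 .01 0 0 0 0 0;0 0 0 0 0 0 0;0 0 0 0 0 0 0;0 0 0 0 0 0 0' 60
python3 - <<'E'
from h import *
from station import *
s=cv2.cvtColor(capture("side"),cv2.COLOR_RGB2BGR);t=cv2.cvtColor(capture("top"),cv2.COLOR_RGB2BGR)
cv2.imwrite("pics/side10.png",s);cv2.imwrite("pics/top10.png",t)
crop(s,300,200,100,100,6,"pics/s10.png");crop(t,350,170,90,80,8,"pics/t10.png")
st=get_state();print(st["tcp_pos"],st["tool_rot"],st["wrist_force"],st["joints"])
E
```

```text
time: 12.07
tcp_pos: [0.4748, -0.2387, 0.2467]
tool_rot: [-1.571, -0.001, -0.285]
wrist_force: [0.1, -0.5, -0.5]
grip_width: 0.0094
[ 0.4747327  -0.23894117  0.24688397] [-1.57106233e+00 -9.87390326e-04 -2.85786644e-01] [-0.11897131  0.04068659 -0.84958178] [-5.35211498e-01  2.56824503e-01  1.57215729e+00 -1.45181202e-05
  1.31158836e+00 -2.49421009e-01]
```

View pics/s10.png

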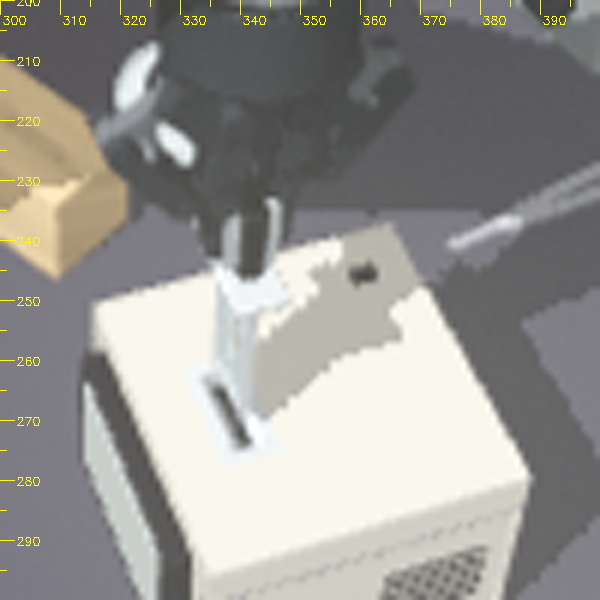

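View pics/t10.png

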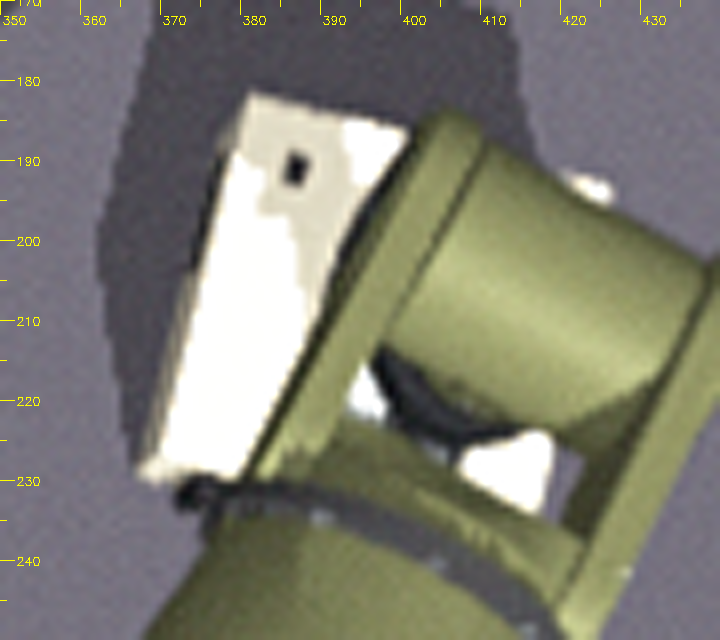

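```bash
python3 - <<'E'
from h import *
s=cv2.imread("pics/side10.png")
np.set_printoptions(precision=1,suppress=True)
psi=-.2858;c,q=np.cos(psi),np.sin(psi)
def W(x,y,z,o=(.4747,-.2389)): return [o[0]+c*x-q*y,o[1]+q*x+c*y,z]
f=.1359
P=[W(x,y,z) for z in(f,f+.086) for x,y in((-.0025,.017),(-.0025,-.017),(.0025,-.017),(.0025,.017))]
uv=pj("side",P);print(uv+.5)
a=cv2.resize(s[220:290,310:370],None,fx=12,fy=12,interpolation=cv2.INTER_CUBIC)
for u,v in uv: cv2.circle(a,(int((u+.5-310)*12),int((v+.5-220)*12)),3,(0,0,255),-1)
sl=[W(x,y,z,(.475,-.2395)) for z in(.12,) for x,y in((-.0075,.022),(-.0075,-.022),(.0075,-.022),(.0075,.022))]+[W(x,y,z,(.475,-.2395)) for z in(.116,) for x,y in((-.0035,.018),(-.0035,-.018),(.0035,-.018),(.0035,.018))]
for u,v in pj("side",sl): cv2.circle(a,(int((u+.5-310)*12),int((v+.5-220)*12)),3,(0,160,0),-1)
cv2.imwrite("pics/o10.png",a[200:800])
E
```

```text
[[335.6 259.3]
 [340.1 269.4]
 [341.9 268.9]
 [337.3 258.8]
 [336.9 239. ]
 [341.8 249.3]
 [343.7 248.8]
 [338.8 238.5]]
```

View pics/o10.png

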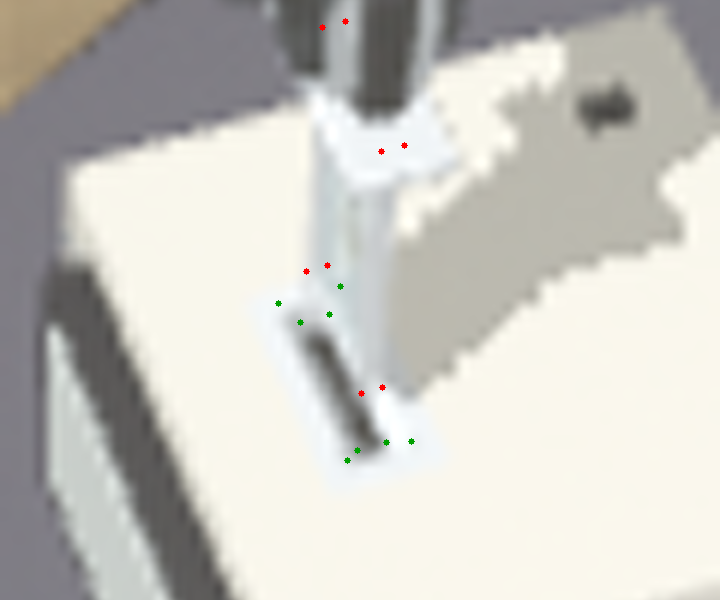

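```bash
python3 - <<'E'
from h import *
s=cv2.imread("pics/side10.png")
a=s[225:283,325:355].astype(float)
a=np.clip((a-150)*255/105,0,255).astype(np.uint8)
a=cv2.resize(a,None,fx=20,fy=20,interpolation=cv2.INTER_CUBIC)
for i in range(0,30,5): cv2.putText(a,str(325+i),(i*20,12),0,.4,(0,0,255),1);cv2.line(a,(i*20,0),(i*20,1200),(0,0,255),1)
for i in range(0,58,5): cv2.putText(a,str(225+i),(0,i*20+12),0,.4,(0,0,255),1);cv2.line(a,(0,i*20),(10,i*20),(0,0,255),1)
cv2.imwrite("pics/x10a.png",a[:600]);cv2.imwrite("pics/x10b.png",a[560:])
E
```

```text
(no output)
```

View pics/x10a.png

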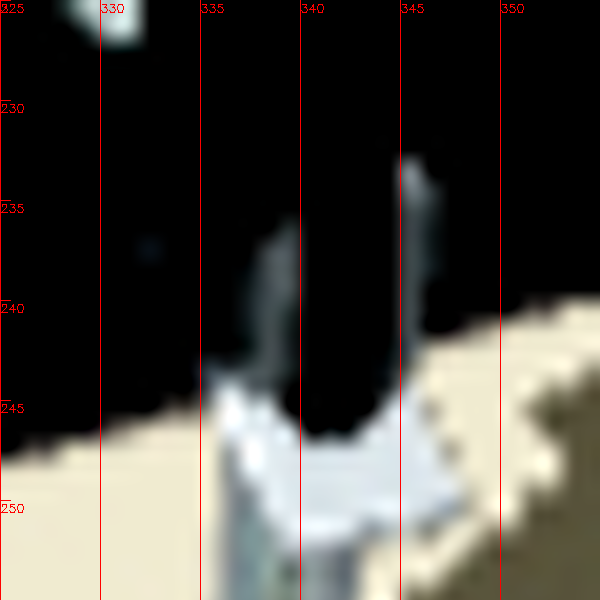

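View pics/x10b.png

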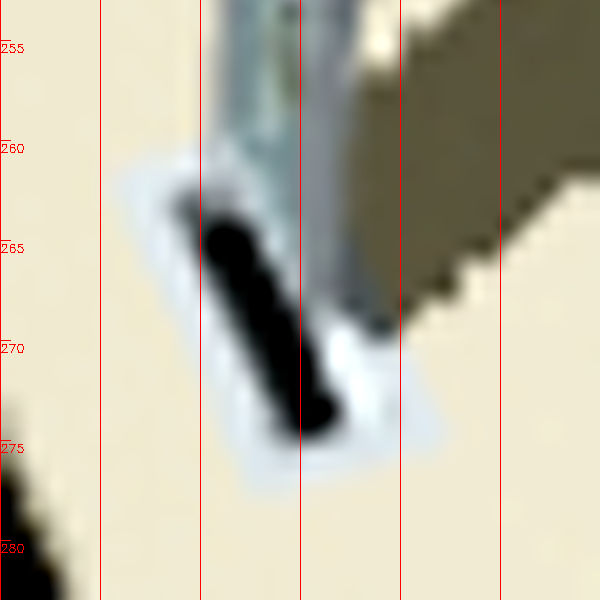

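```bash
python3 -m handwheel '0 .004 0 0 0 0 0;0 .004 0 0 0 0 0;0 .004 0 0 0 0 0;0 .004 0 0 0 0 0;0 .002 0 0 0 0 0;0 0 0 0 0 0 0;0 0 0 0 0 0 0;0 0 0 0 0 0 0' 60
python3 -m handwheel '0 .002 0 0 0 0 0;0 .002 0 0 0 0 0;0 0 0 0 0 0 0;0 0 0 0 0 0 0;0 0 0 0 0 0 0' 60
python3 -c "
from station import *;s=get_state();print(s['tcp_pos'],s['wrist_force'],s['wrist_torque'])"
```

```text
time: 12.83
tcp_pos: [0.4744, -0.2392, 0.2284]
tool_rot: [-1.571, -0.0, -0.287]
wrist_force: [0.1, -0.1, -1.3]
grip_width: 0.0096
time: 13.25
tcp_pos: [0.4745, -0.2392, 0.2242]
tool_rot: [-1.571, -0.0, -0.286]
wrist_force: [3.1, -0.6, -3.0]
grip_width: 0.0093
[ 0.47454279 -0.23919447  0.22419391] [ 3.06590167 -0.55724807 -2.99189709] [-0.30841131 -0.77849352 -0.02378178]
```

```bash
python3 -m handwheel '.001 .001 0 0 0 0 0;0 0 0 0 0 0 0;0 0 0 0 0 0 0;0 0 0 0 0 0 0' 60
python3 -m handwheel '0 .002 0 0 0 0 0;0 .002 0 0 0 0 0;0 0 0 0 0 0 0;0 0 0 0 0 0 0;0 0 0 0 0 0 0' 60
python3 - <<'E'
from h import *
from station import *
s=cv2.cvtColor(capture("side"),cv2.COLOR_RGB2BGR)
crop(s,310,220,60,65,9,"pics/s11.png")
st=get_state();print(st['tcp_pos'],st["tool_rot"],st['wrist_force'],st['wrist_torque'])
E
```

```text
time: 13.58
tcp_pos: [0.4752, -0.2394, 0.2232]
tool_rot: [-1.571, 0.001, -0.287]
wrist_force: [-0.1, -0.5, -1.0]
grip_width: 0.0093
time: 14.0
tcp_pos: [0.4754, -0.2394, 0.2193]
tool_rot: [-1.571, 0.0, -0.286]
wrist_force: [-0.8, -0.2, -0.7]
grip_width: 0.0091
[ 0.47538788 -0.23942921  0.21932203] [-1.57079349e+00 -4.70022464e-06 -2.86536133e-01] [ 0.20925062 -0.3903233  -0.9252058 ] [ 0.01476153 -0.02886208 -0.01038521]
```

View pics/s11.png

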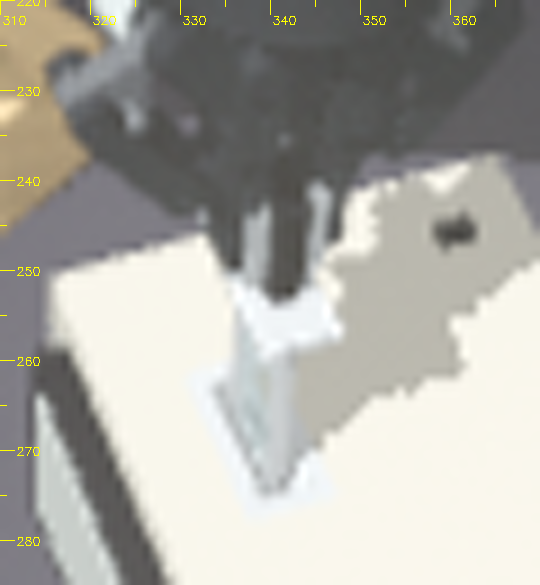

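The blade is inside the slot (dark slot at 334–342, 262–275 now filled) with no side force. Going down.

```bash
python3 -m handwheel '0 .004 0 0 0 0 0;0 .004 0 0 0 0 0;0 .004 0 0 0 0 0;0 .004 0 0 0 0 0;0 .004 0 0 0 0 0;0 0 0 0 0 0 0;0 0 0 0 0 0 0' 60
python3 -m handwheel '0 .004 0 0 0 0 0;0 .004 0 0 0 0 0;0 .004 0 0 0 0 0;0 .004 0 0 0 0 0;0 .004 0 0 0 0 0;0 0 0 0 0 0 0;0 0 0 0 0 0 0' 60
python3 -m handwheel '0 .004 0 0 0 0 0;0 .004 0 0 0 0 0;0 .004 0 0 0 0 0;0 .004 0 0 0 0 0;0 .002 0 0 0 0 0;0 0 0 0 0 0 0;0 0 0 0 0 0 0' 60
python3 -c "
from station import *;s=get_state();print(s['tcp_pos'],s['wrist_force'],s['wrist_torque'])"
```

```text
time: 14.63
tcp_pos: [0.4753, -0.2394, 0.199]
tool_rot: [-1.571, 0.0, -0.287]
wrist_force: [-0.3, -0.5, -0.5]
grip_width: 0.0092
time: 15.22
tcp_pos: [0.4753, -0.2394, 0.1791]
tool_rot: [-1.571, 0.0, -0.286]
wrist_force: [-0.2, -0.5, -0.3]
grip_width: 0.0094
time: 15.8
tcp_pos: [0.4754, -0.2394, 0.1612]
tool_rot: [-1.571, 0.0, -0.286]
wrist_force: [-0.4, 0.3, -0.4]
grip_width: 0.0094
[ 0.47538157 -0.23943991  0.16121492] [-0.35888656  0.31241534 -0.4392211 ] [ 0.03023031 -0.02361713  0.03284777]
```

```bash
python3 -m handwheel '0 .002 0 0 0 0 0;0 .002 0 0 0 0 0;0 .002 0 0 0 0 0;0 0 0 0 0 0 0;0 0 0 0 0 0 0;0 0 0 0 0 0 0' 60
python3 -m handwheel '0 .002 0 0 0 0 0;0 .002 0 0 0 0 0;0 0 0 0 0 0 0;0 0 0 0 0 0 0;0 0 0 0 0 0 0' 60
python3 -m handwheel '0 .002 0 0 0 0 0;0 .002 0 0 0 0 0;0 0 0 0 0 0 0;0 0 0 0 0 0 0;0 0 0 0 0 0 0' 60
python3 - <<'E'
from h import *
from station import *
s=cv2.cvtColor(capture("side"),cv2.COLOR_RGB2BGR)
crop(s,305,220,85,75,8,"pics/s12.png")
st=get_state();print(st['tcp_pos'],st["tool_rot"],st['wrist_force'],st['wrist_torque'])
E
```

```text
time: 16.3
tcp_pos: [0.4754, -0.2394, 0.1553]
tool_rot: [-1.571, 0.0, -0.286]
wrist_force: [-0.4, -0.8, -1.3]
grip_width: 0.0092
time: 16.72
tcp_pos: [0.4755, -0.2395, 0.1514]
tool_rot: [-1.571, -0.0, -0.286]
wrist_force: [-1.7, -0.3, 2.5]
grip_width: 0.0095
time: 17.13
tcp_pos: [0.4754, -0.2395, 0.1474]
tool_rot: [-1.571, -0.0, -0.286]
wrist_force: [-0.2, -0.1, 4.2]
grip_width: 0.009
[ 0.47543746 -0.23944523  0.14738799] [-1.57081591e+00 -1.76385951e-04 -2.86494337e-01] [-0.81063802 -0.1030322   3.15590496] [ 0.01458669 -0.04190621  0.022677  ]
```

View pics/s12.png

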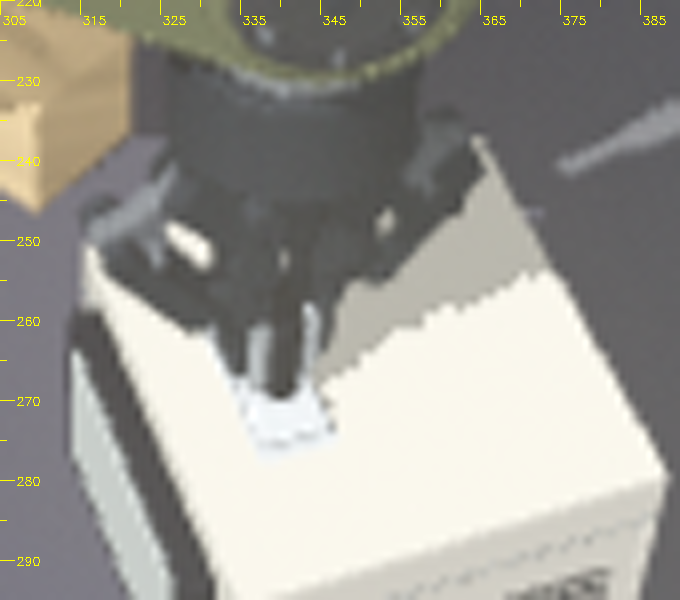

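```bash
for i in 1; do :; done; python3 -m handwheel '0 .0015 0 0 0 0 0;0 0 0 0 0 0 0;0 0 0 0 0 0 0;0 0 0 0 0 0 0' 60
python3 -m handwheel '0 .001 0 0 0 0 0;0 0 0 0 0 0 0;0 0 0 0 0 0 0;0 0 0 0 0 0 0' 60
python3 -m handwheel '0 .001 0 0 0 0 0;0 0 0 0 0 0 0;0 0 0 0 0 0 0;0 0 0 0 0 0 0' 60
```

```text
time: 17.52
tcp_pos: [0.4754, -0.2395, 0.1458]
tool_rot: [-1.571, -0.0, -0.287]
wrist_force: [0.4, -0.3, 3.1]
grip_width: 0.0094
time: 17.85
tcp_pos: [0.4755, -0.2395, 0.1451]
tool_rot: [-1.571, -0.001, -0.286]
wrist_force: [-0.7, 0.6, 8.7]
grip_width: 0.0094
time: 18.18
tcp_pos: [0.4755, -0.2395, 0.1451]
tool_rot: [-1.571, -0.001, -0.286]
wrist_force: [-5.7, 3.7, 18.3]
grip_width: 0.0095
```

Collar is on the rim (force jump at z 0.1451); easing off by 0.7 mm and checking everything.

```bash
python3 -m handwheel '0 -.0007 0 0 0 0 0;0 0 0 0 0 0 0;0 0 0 0 0 0 0;0 0 0 0 0 0 0;0 0 0 0 0 0 0;0 0 0 0 0 0 0' 60
python3 - <<'E'
from h import *
from station import *
s=cv2.cvtColor(capture("side"),cv2.COLOR_RGB2BGR);t=cv2.cvtColor(capture("top"),cv2.COLOR_RGB2BGR)
cv2.imwrite("pics/top13.png",t);cv2.imwrite("pics/side13.png",s)
crop(s,305,220,85,85,7,"pics/s13.png");crop(t,222,180,50,75,8,"pics/t13.png")
st=get_state();print(st['tcp_pos'],st["tool_rot"],st['wrist_force'],st['wrist_torque'])
a=bp("top",222+134/8-.5,180+417/8-.5,.078);b=bp("top",222+140/8-.5,180+353/8-.5,.078)
print("label yaw",np.arctan2(*(b-a)[1::-1]))
E
```

```text
time: 18.68
tcp_pos: [0.4755, -0.2395, 0.1451]
tool_rot: [-1.571, -0.001, -0.286]
wrist_force: [-2.4, 2.7, 11.1]
grip_width: 0.0094
[ 0.47549157 -0.23948437  0.14508241] [-1.57095487e+00 -5.63735119e-04 -2.86417151e-01] [-1.52773994  1.28021901 10.54144916] [ 0.22948014  0.39823486 -0.03460535]
label yaw -0.08815179249389758
```

View pics/s13.png

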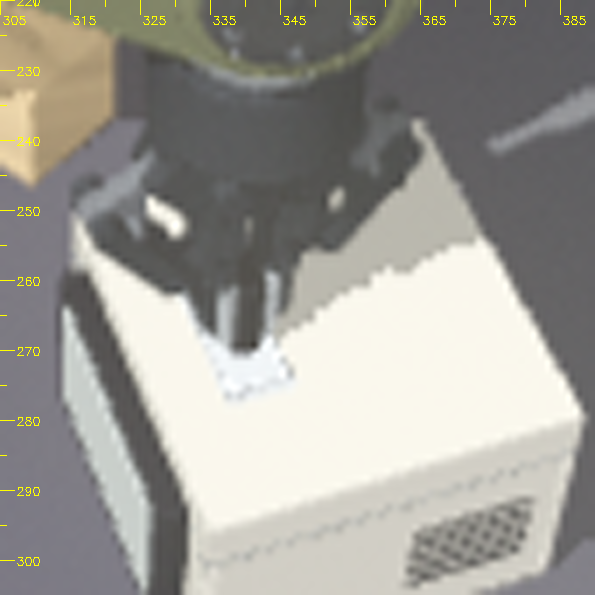

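View pics/t13.png

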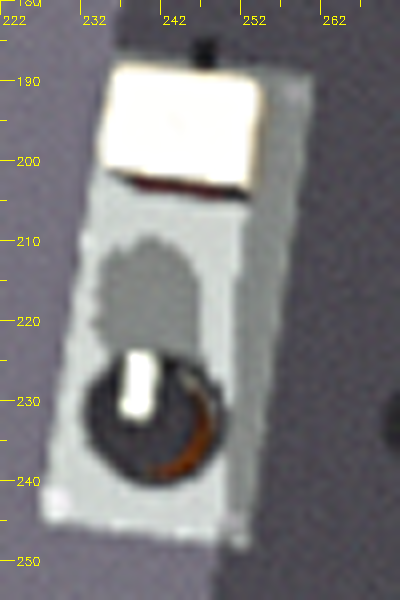

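View pics/side13.png

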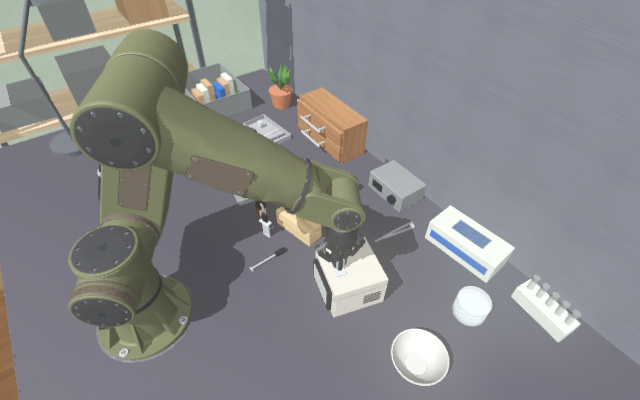

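The collar sits on the slot's rim at about (340,273). The strip (239,224–231) points at the head, and the bystanders are where they were. Handing in.

```bash
python3 -c "
from station import *
print(hand_in())"
```

```text
the job is handed in; nothing more can be done
None
```

I turned the jar to face the reader and let go of it. Then I took the holder from the stand, put it through the viewer's slot and pressed it home. I handed in with the gripper still holding it down.

- **Jar:** the last top picture shows it in its nest, released. The label points about -0.09 rad in the world frame, and the reader lies at about -0.12 rad. An earlier reading from the side camera gave +0.04 rad, which is still within the 18° limit.
- **Holder:** contact with the sprung floor began at about TCP z 0.153 to 0.155. The force rose to about 4 N, then jumped at z 0.1451, about 10 mm further down, which I took as the collar reaching the rim. I eased the push from 18 N to about 10.5 N. The gripper was vertical, within 1 mrad of the measured slot direction, and at the TCP position where the blade met almost no sideways force. The grip opening was 9.4 mm.
- **Not confirmed:** I could not make out the lamp in the pictures, so the floor being fully pressed rests on the depth and force readings.
- **Bystanders:** those visible in the last side picture had not visibly moved, judged by eye only. The arm hid part of the stand with the spatula in that view.

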